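# Start the desk timer braced against the organiser

## Robot

A 7-joint arm with a two-finger parallel gripper is mounted at the origin on the work surface. World frame = base frame: x ahead of the robot, y to its left, z up, the work surface at z = 0. Lengths are in m, angles in rad, forces in N, time in s.
With the tool pointing down it reaches from about 0.4 to 0.9 m from the base axis. Payload 5.5 kg.
Tool frame: the origin (TCP) lies midway between the tips of the shut fingers; the grasp point (between the pads) lies 19 mm behind it; z points along the fingers, y is the line along which they close (so a half turn about z gives the same grasp; the last joint's range is limited). The gripper opens to 85 mm and grips with 20 to 120 N. Pads are 22 mm wide; open, the fingers measure 114 mm over their backs; the gripper's body (76 mm by 85 mm) begins 54 mm behind the grasp point. The pads swing forward as they close: fully open they stand 13 mm farther back than shut.
Start: joints at [-1.081, 0.501, -0.427, 1.55, 0.221, 1.138, -0.21], TCP at [0.146, 0.633, 0.231] pointing down, gripper open.
Joint ranges: [-2.88, 2.88], [-0.31, 2.03], [-1.54, 1.56], [0.2, 2.42], [-1.41, 4.55], [0.19, 2.02], [-2.57, 2.57]. Speed limits (rad/s): [2.57, 2.57, 3.14, 3.14, 3.14, 3.14, 3.14].

## Interface

Orientations are given as a rotation vector (axis times angle).
In Python, from cell import manip, sensors, cams, sign_off gives the robot as it stands. Calls block until the motion is done:
- manip.move_ptp(position, orientation): joint-space move of the TCP to a pose.
- manip.move_straight(position, speed=0.15, rot=None, guard=None): straight line of the TCP; rot=None keeps the orientation; speed is the mean speed in m/s. With guard (N) it stops when the force on the tool has changed by that much, and returns True; else False.
- manip.movej(angles): joint-space move.
- manip.open_gripper() and manip.close_gripper(grasp_force=None): open the fingers fully, or close them until they stop; grasp_force is the grip in N (None keeps the last).
- manip.sleep(seconds).
- manip.solve_ik(position, orientation): joint angles nearest the present ones, or None.
- sensors.get_state(): the state.
- cams.grab_frame(name): name is "scene" or "top" or "wrist"; returns a dict with "pixels" (480x640x3 uint8, red, green, blue), "camera_matrix" (3x3 intrinsics, pixels), "rvec" (rotation vector, rad) and "tvec" (3), from world to camera coordinates, as OpenCV has them; the wrist camera has in their place "hand_eye" (4x4, takes a point from camera to tool coordinates, whose origin is the TCP and whose axes are the flange's). Camera axes: x right, y down, z forward; pixel columns grow to the right and rows downward; lengths in m; the calibration is good to about 2 mm. The wrist camera is an equidistant fisheye: a pixel r from the principal point sees the ray r / f radians off the axis. A picture is of the moment at which its call begins: read the wrist's pose just before it. There is no depth.
A pose or a line that the arm cannot do raises manip.Unreachable and nothing moves.
- sign_off(): hands the job in; it is judged then, once.
The state is a dict: "time": time; "joint_pos": joint angles; "joint_velocities": joint speeds; "joint_torque": joint torques, N m; "ee_pos": TCP position; "ee_rot": TCP orientation; "wrist_force": force on the tool from outside, world axes, zero at the start; "torque": the same for the moment, N m; "grip_width": finger opening in m; "grasp_force": force on a finger pad.
Only numpy, scipy, OpenCV 4.12 (cv2) and the standard library are available. Lean on these libraries where they do the work, as an engineer would, in place of code of your own. Each camera call takes 0.05 s, during which the arm holds its last target. There are 200 camera calls.

## Task

Start the desk timer: slide it along the desk, without lifting it, until its back sits square and flush against the front of the wooden organiser, then, with the organiser bracing it, push the plunger on its other end all the way in. Leave the timer standing flush against the organiser with the plunger in, and do not disturb the mug, the mouse or the tape dispenser.

Things in the scene. Friction and masses are not known exactly. Their poses are not given: they have to be found in the camera images.
- timer: Loose white desk timer, a box 95 (x) x 68 (y) x 50 (z) mm, about 0.3 kg, standing on four rubber feet, with a dark display on its top. Origin: centre of its underside, at desk height. +x points to its flat back end (x = +47.5 mm); the front end (x = -47.5 mm) carries the round steel plunger; +z up. It slides on the desk under about 1 to 3 N of push. It starts 50 to 120 mm short of the organiser, its back turned towards it but out of square by up to about 0.6 rad.
- timer_back (a point): Centre of the timer's flat back face, 25 mm above the desk; axes as the timer's.
- plunger_tip (a point): Centre of the outer end face of the plunger: a steel cylinder 24 mm across, its axis along the timer's x, 25 mm above the desk and centred on the front face. It projects 18 mm from the front face when out and 6 mm when fully in. Axes as the timer's: pressing moves it along +x.
- plunger (a joint): Plunger travel in m: 0 fully out, 0.012 fully in; it starts between 0 and 0.002. It is stiff: it moves only under about 7 N of push along the timer's +x, and stays where it is left (no spring return).
- organiser: Heavy wooden desk organiser holding pens, fixed to the desk: a block 90 (x) x 200 (y) x 60 (z) mm, with pens on top to about 72 mm. Origin: centre of its underside. Its flat front face (x = -45 mm) faces the robot side, turned by up to about 0.35 rad.
- stop_face (a point): Centre of the organiser's front face, 25 mm above the desk; axes as the organiser's: +x points into the organiser, y runs along the 200 mm face.
- mug: Loose white ceramic mug, 76 mm across and 85 mm high, handle at its +y; origin: centre of its underside. Bystander.
- mouse: Loose white computer mouse, 100 (x) x 58 (y) x 32 mm high; origin: centre of its underside. Bystander.
- tape: Loose grey desk tape dispenser, 100 (x) x 48 (y) x 75 mm high; origin: centre of its underside. Bystander.
There are look-alikes about, which are no part of the job. Of the things like the organiser, leave any that is blue; of the rest the smaller one is meant. What is shaped like the timer but yellow is not meant.

How it is judged:
By the outcome, as a careful person would: the job done as asked, in the order asked, and still so for the second after the job is handed in, with the robot touching nothing.
It also fails if it takes over 38 s, if anything falls off the work surface, if the arm or the gripper's body presses on something with over 40 N, if the wrist force passes 120 N, or if a joint passes its speed limit or range.

## Working session

There is one attempt and no reset: what is moved stays moved. The work goes in short steps, each a Python script; the robot and the scene stay as the last script left them, time stands still between calls to the robot, and variables do not carry over. Pictures are saved under pics/ and viewed, at most 10 in all, crops included, and the job is handed in when it is done.

```bash
ls; mkdir -p pics; python3 - <<'E'
from cell import manip,sensors,cams
import cv2,numpy as np,pickle
d={}
for n in("top","scene"):
    f=cams.grab_frame(n);d[n]=f
    cv2.imwrite(f"pics/{n}0.png",f["pixels"][:,:,::-1])
    print(n,f["camera_matrix"].tolist(),f["rvec"],f["tvec"])
pickle.dump(d,open("f0.pkl","wb"))
s=sensors.get_state();print(s["time"],s["ee_pos"],s["ee_rot"])
E
```

```text
pics
top [[589.3542622917386, 0.0, 315.8745526784058], [0.0, 589.3542622917386, 238.03374754766912], [0.0, 0.0, 1.0]] [ 2.1594219  -2.20152116  0.08522464] [0.00127123 0.57029734 1.0246224 ]
scene [[467.26729914534263, 0.0, 326.4595173277794], [0.0, 467.26729914534263, 240.4248536196202], [0.0, 0.0, 1.0]] [ 2.14489488  1.50168974 -0.48102864] [-0.17985544 -0.41396846  1.18581202]
0.1 [0.1460588  0.63274193 0.23034085] [-3.55365275e-01 -3.12116755e+00  2.74598415e-03]
```

View pics/top0.png

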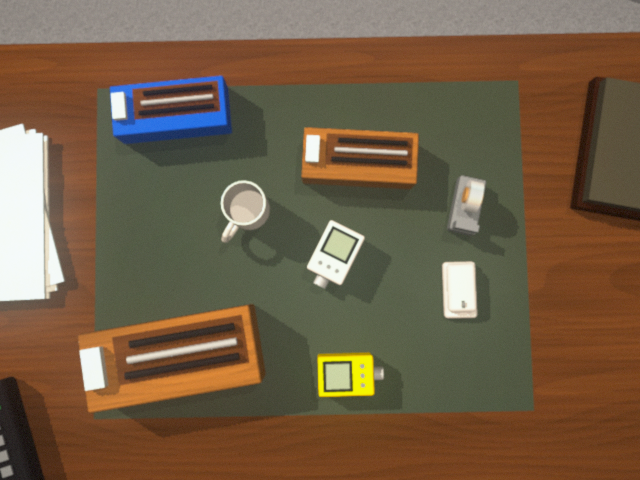

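View pics/scene0.png

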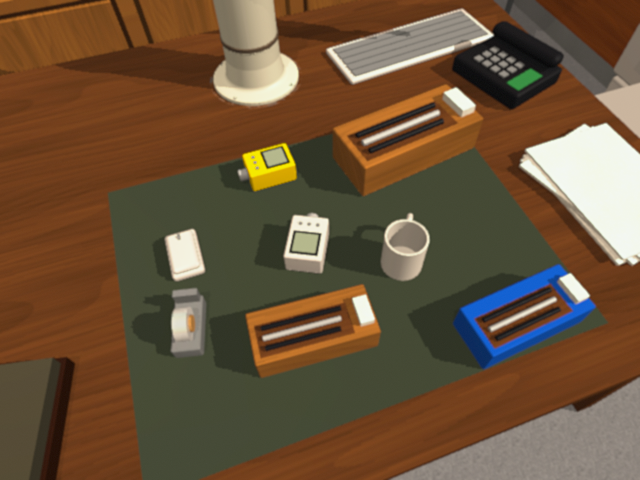

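The top view shows these candidates:
- **Organisers:** blue at (170,108), large wooden at (170,358) and small wooden at (360,157). The small wooden one is meant: it isn't blue and is the smaller of the other two.
- **Timers:** white at (336,252) and yellow at (346,375). The white one is meant.

Next I'll confirm both in a crop and measure them.

```bash
cat > h.py <<'E'
import cv2,numpy as np
def campos(f):
    R=cv2.Rodrigues(np.array(f["rvec"],float))[0];return R,-R.T@np.array(f["tvec"],float)
def ray(f,px,z):
    R,c=campos(f);K=np.array(f["camera_matrix"])
    p=np.c_[np.reshape(px,(-1,2)),np.ones(np.size(px)//2)]
    d=(R.T@np.linalg.inv(K)@p.T).T
    return c+d*((z-c[2])/d[:,2])[:,None]
def comp(mask,seed):
    n,l,s,c=cv2.connectedComponentsWithStats(mask.astype(np.uint8))
    k=l[seed[1],seed[0]] if l[seed[1],seed[0]] else 1+np.argmin(np.hypot(*(c[1:]-seed).T)+1e4*(s[1:,4]<200))
    return (l==k).astype(np.uint8)
def rect(f,m,z):
    cs=max(cv2.findContours(m,cv2.RETR_EXTERNAL,cv2.CHAIN_APPROX_NONE)[0],key=cv2.contourArea)
    P=ray(f,cs.reshape(-1,2).astype(float),z)[:,:2]
    r=cv2.minAreaRect((P*1000).astype(np.float32));return r,cv2.boxPoints(r)
E
python3 - <<'E'
import pickle,cv2,numpy as np
from h import *
d=pickle.load(open("f0.pkl","rb"));f=d["top"];im=f["pixels"]
print("cam",campos(f)[1])
hsv=cv2.cvtColor(im,cv2.COLOR_RGB2HSV);H,S,V=cv2.split(hsv)
mt=comp((S<60)&(V>150),(320,262))
mo=comp((H<20)&(S>120)&(V>90),(360,180))
mo=cv2.morphologyEx(mo,cv2.MORPH_CLOSE,np.ones((15,15)))
for n,m,z in(("timer",mt,.05),("org",mo,.06)):
    r,b=rect(f,m,z);print(n,r,b.round(1).tolist(),m.sum())
for n,s in(("mug",(235,195)),("mouse",(460,300)),("tape",(465,222))):
    m=comp((S<70)&(V>100),s);r,b=rect(f,m,.03);print(n,r,m.sum())
a=im[110:310,210:500].copy()
a=cv2.resize(a,None,fx=2.75,fy=2.75,interpolation=cv2.INTER_CUBIC)
for m,c in((mt,(255,0,0)),(mo,(0,0,255))):
    cs=cv2.findContours(cv2.resize(m[110:310,210:500],(a.shape[1],a.shape[0]),interpolation=0),0,1)[0];cv2.drawContours(a,cs,-1,c,1)
cv2.imwrite("pics/crop1.png",a[:,:,::-1])
E
```

```text
cam [ 0.48745912 -0.00996281  1.06647835]
timer ((536.1680297851562, -38.68170166015625), (68.11079406738281, 112.05264282226562), 62.377777099609375) [[470.70001220703125, -42.900001525878906], [570.0, -94.80000305175781], [601.5999755859375, -34.5], [502.29998779296875, 17.5]] 1463
org ((709.3636474609375, -88.64256286621094), (200.66921997070312, 92.03314971923828), 85.80276489257812) [[656.0999755859375, -185.3000030517578], [747.9000244140625, -192.10000610351562], [762.5999755859375, 8.100000381469727], [670.7999877929688, 14.800000190734863]] 6037
mug ((622.0537719726562, 116.31462097167969), (111.42506408691406, 88.451171875), 1.2655965089797974) 2198
mouse ((478.9731140136719, -257.82244873046875), (66.78797149658203, 108.24737548828125), 88.90331268310547) 2050
tape ((626.626708984375, -278.4705505371094), (55.01439666748047, 97.77007293701172), 79.3901138305664) 1460
```

View pics/crop1.png

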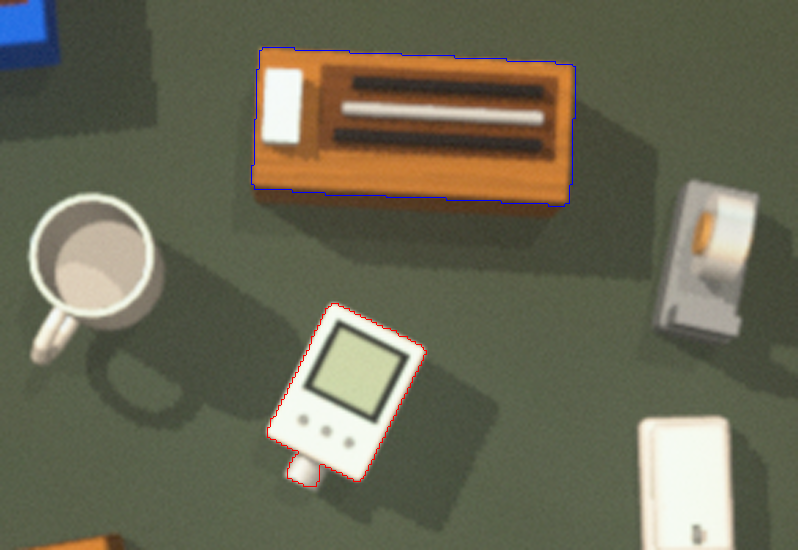

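The crop confirms the white timer with its plunger at lower left and the small wooden organiser. The sizes fit: organiser top 200.7x92 mm, timer 68.1 mm wide. The timer's yaw is about -0.482 and the organiser's about -0.074. I'll grip the timer across its sides, then slide and rotate it on the desk without lifting.

```bash
cat >> h.py <<'E'
from scipy.spatial.transform import Rotation as Ro
def rot(th):
    x=-np.array([np.cos(th),np.sin(th),0]);z=np.array([0,0,-1.])
    return Ro.from_matrix(np.c_[x,np.cross(z,x),z]).as_rotvec()
TH=-.482; OR=-.0737
STOP=np.array([.6635,-.0853]); ux=np.array([np.cos(OR),np.sin(OR)]); uy=np.array([-ux[1],ux[0]])
C=np.array([.5437,-.0426])
def org(x,y,z): return np.r_[STOP+x*ux+y*uy,z]
E
python3 - <<'E'
from cell import manip,sensors,cams
from h import *
manip.move_ptp(np.r_[C,.13],rot(TH))
manip.move_straight(np.r_[C,.006],speed=.1,guard=10)
manip.close_gripper(20)
s=sensors.get_state();print(s["time"],s["ee_pos"],s["grip_width"],s["grasp_force"],s["wrist_force"])
if .06<s["grip_width"]<.075:
    z=s["ee_pos"][2]
    manip.move_straight(org(-.0475-.014,.018,.006),speed=.06,rot=rot(OR))
    s=sensors.get_state();print(s["time"],s["ee_pos"],s["grip_width"],s["wrist_force"])
    f=cams.grab_frame("top");cv2.imwrite("pics/top1.png",cv2.resize(f["pixels"][110:310,210:500,::-1],None,fx=2.75,fy=2.75))
E
```

```text
4.5667 [ 0.54425465 -0.04271151  0.00673192] 0.06788588408002279 23.495170176029205 [-1.79410874 -0.52167384  5.6344698 ]
5.7667 [ 0.59957231 -0.06142284  0.0066518 ] 0.06786390110183271 [-11.93403587   3.1848611   18.44630892]
```

View pics/top1.png

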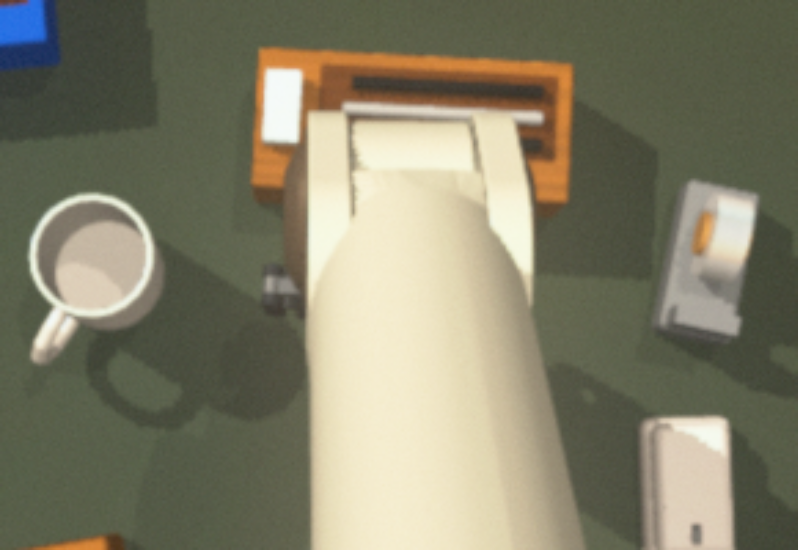

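The arm hides the timer in this view, but the grip width of 67.9 mm shows it is held. Next I'll advance until it meets the organiser, then release and look.

```bash
python3 - <<'E'
from cell import manip,sensors,cams
from h import *
hit=manip.move_straight(org(-.0475+.006,.018,.0066),speed=.025,guard=9)
s=sensors.get_state();p=np.array(s["ee_pos"]);print(hit,s["time"],p,(p[:2]-STOP)@ux,s["wrist_force"])
manip.open_gripper()
s=sensors.get_state();print(s["time"],s["wrist_force"])
p=np.array(s["ee_pos"])
manip.move_straight(np.r_[p[:2],.12],speed=.15)
q=org(-.17,.018,.12);manip.move_straight(q,speed=.2)
f=cams.grab_frame("top");im=f["pixels"];cv2.imwrite("pics/top2.png",cv2.resize(im[110:310,210:500,::-1],None,fx=2.75,fy=2.75))
f=cams.grab_frame("scene");cv2.imwrite("pics/scene2.png",cv2.resize(f["pixels"][180:390,150:430,::-1],None,fx=2.8,fy=2.8))
print(sensors.get_state()["time"])
E
```

```text
True 6.125 [ 0.59975172 -0.0614617   0.00664943] -0.0653305165322692 [-1.37242551  0.64504195  5.29901922]
6.45 [-0.71045403 -0.82121202  0.26142088]
8.125
```

View pics/scene2.png

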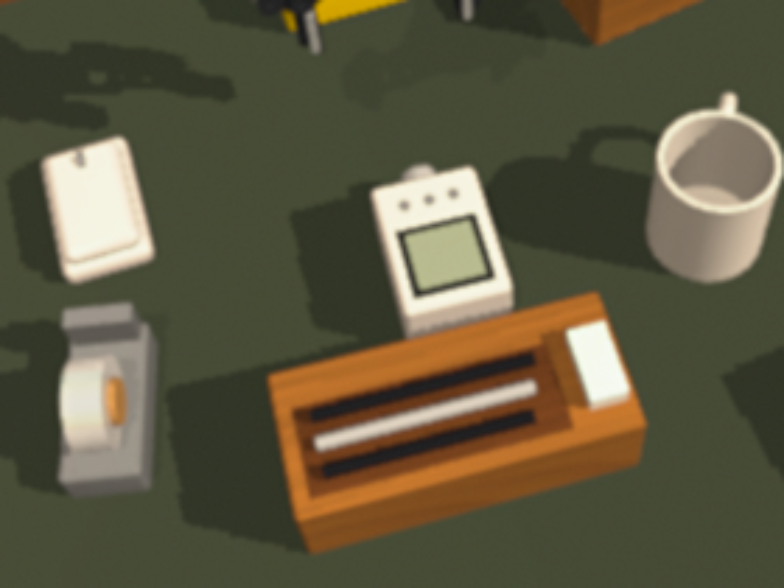

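The guard tripped early, on a friction transient. The scene crop shows the timer square but still about 17 mm short, with its back edge near (460,320). I'll regrip and advance with a higher guard.

```bash
python3 - <<'E'
from cell import manip,sensors,cams
from h import *
x0=-.0653
manip.move_straight(org(x0,.018,.12),speed=.2)
manip.move_straight(org(x0,.018,.0075),speed=.12,guard=10)
manip.close_gripper(20);manip.sleep(.2)
def st(t):
    s=sensors.get_state();p=np.array(s["ee_pos"]);print(t,round(s["time"],2),p,((p[:2]-STOP)@ux).round(4),np.round(s["wrist_force"],1),round(s["grip_width"],4));return p
st("grip")
print(manip.move_straight(org(-.0475-.004,.018,.0075),speed=.03,guard=20));st("near")
print(manip.move_straight(org(-.0475+.006,.018,.0075),speed=.015,guard=10));p=st("end")
E
```

```text
grip 10.38 [ 0.60061175 -0.06235546  0.00861255] -0.0644 [-1.7  0.7  6.5] 0.0675
True
near 10.66 [ 0.60061534 -0.062332    0.00856909] -0.0644 [-0.9  0.2  5.4] 0.0677
True
end 11.12 [ 0.60067364 -0.06234484  0.00870087] -0.0643 [-1.6  0.5  6.6] 0.0676
```

```bash
python3 - <<'E'
from cell import manip,sensors,cams
from h import *
def st(t):
    s=sensors.get_state();p=np.array(s["ee_pos"]);print(t,round(s["time"],2),p,((p[:2]-STOP)@ux).round(4),np.round(s["wrist_force"],1),round(s["grip_width"],4));return p
p=st("now");z=p[2]
manip.move_straight(np.r_[p[:2],z],speed=.01);st("relaxed")
print(manip.move_straight(org(-.0475-.006,.018,z),speed=.02));st("near")
E
```

```text
now 11.12 [ 0.60067364 -0.06234484  0.00870087] -0.0643 [-1.6  0.5  6.6] 0.0676
relaxed 11.4 [ 0.60069241 -0.0624812   0.00880418] -0.0643 [-0.3 -0.3  2.2] 0.0671
False
near 12.09 [ 0.60839863 -0.06320183  0.00889308] -0.0566 [-10.8   0.6  12. ] 0.0678
```

The forces suggest it may already be in contact. I'll measure the released state from the saved top view.

View pics/top2.png

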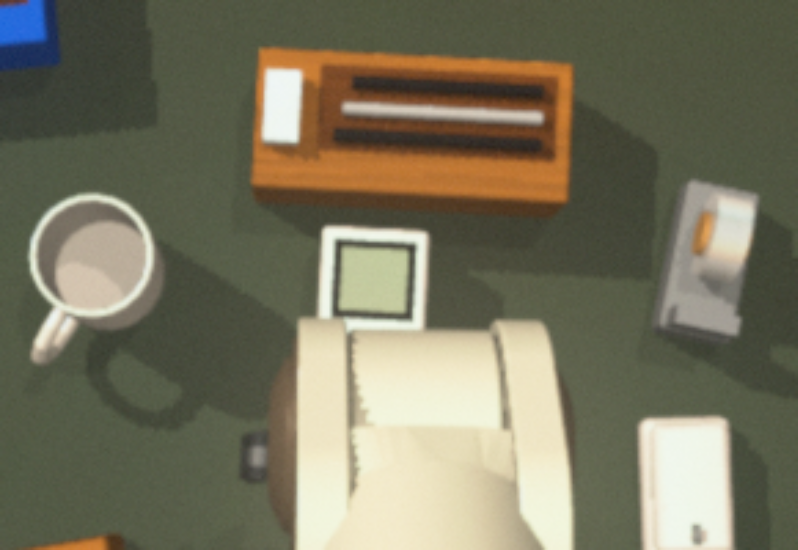

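The top view shows the timer square with its back at row ~229 and the organiser's foot at row ~207. The gap was about 17 mm then, as planned, and is about 9 mm now. Contact isn't made yet: the lag comes from friction and arm compliance. I'll continue in small unguarded steps.

```bash
python3 - <<'E'
from cell import manip,sensors,cams
from h import *
def st(t):
    s=sensors.get_state();p=np.array(s["ee_pos"]);print(t,round(s["time"],2),p,((p[:2]-STOP)@ux).round(4),np.round(s["wrist_force"],1),np.round(s["torque"],2),round(s["grip_width"],4));return p,np.array(s["wrist_force"])
for x in(-.051,-.048,-.045,-.042):
    manip.move_straight(org(x,.018,.0092),speed=.02);p,w=st(x)
    if np.hypot(*w[:2])>22: break
E
```

```text
-0.051 12.37 [ 0.61329631 -0.06358853  0.00881755] -0.0517 [-2.3 -0.2  1.5] [ 0.    0.34 -0.05] 0.0678
-0.048 12.67 [ 0.61706392 -0.06385721  0.00882131] -0.0479 [-1.5 -0.  -1.9] [-0.    0.06 -0.02] 0.0675
-0.045 12.97 [ 0.62034024 -0.06406866  0.00890363] -0.0446 [ 0.2 -0.1 -3.9] [-0.03  0.   -0.01] 0.0675
-0.042 13.27 [ 0.62036736 -0.06405971  0.00859734] -0.0446 [-7.7  0.1  1.7] [0.06 1.07 0.04] 0.0677
```

Contact: position stopped at -0.0446 with the force rising. Next I'll press a little more, release, retreat and verify.

```bash
python3 - <<'E'
from cell import manip,sensors,cams
from h import *
def st(t):
    s=sensors.get_state();p=np.array(s["ee_pos"]);print(t,round(s["time"],2),p,((p[:2]-STOP)@ux).round(4),np.round(s["wrist_force"],1),round(s["grip_width"],4));return p
manip.move_straight(org(-.040,.018,.0086),speed=.02);p=st("press")
manip.open_gripper()
manip.move_straight(np.r_[p[:2],.1],speed=.15)
manip.move_straight(org(-.20,.018,.1),speed=.25);manip.close_gripper(40)
f=cams.grab_frame("top");im=f["pixels"];st("off")
cv2.imwrite("pics/top3.png",cv2.resize(im[110:310,210:500,::-1],None,fx=2.75,fy=2.75))
E
```

```text
press 13.53 [ 0.62036727 -0.06404388  0.00848674] -0.0446 [-13.3   2.2  11. ] 0.0678
off 16.2 [ 0.46540019 -0.05264205  0.10004236] -0.2 [-0.4  0.3  0.3] 0.0001
```

View pics/top3.png

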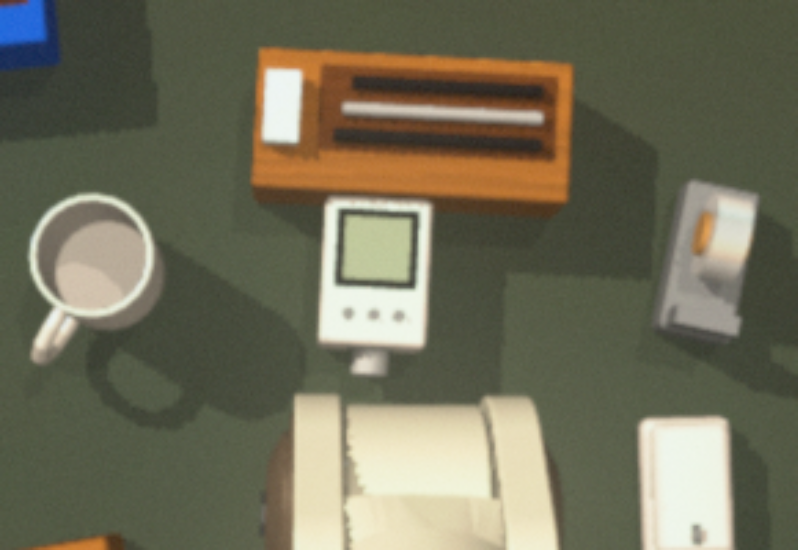

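The timer stands flush against the organiser, back edge at row ~199 below the front top edge, with the plunger at (369,362). I'll measure its lateral offset and yaw, then push the plunger.

```bash
python3 - <<'E'
from cell import manip,sensors,cams
from h import *
def st(t):
    s=sensors.get_state();p=np.array(s["ee_pos"]);w=np.array(s["wrist_force"]);print(t,round(s["time"],2),((p[:2]-STOP)@ux).round(4),((p[:2]-STOP)@uy).round(4),p[2].round(4),w.round(1));return (p[:2]-STOP)@ux,w
f=cams.grab_frame("top");hsv=cv2.cvtColor(f["pixels"],cv2.COLOR_RGB2HSV);H,S,V=cv2.split(hsv)
m=comp((S<60)&(V>150),(345,228))
m=cv2.morphologyEx(m,cv2.MORPH_OPEN,np.ones((15,15)))if 0 else m
r,b=rect(f,m,.05);L=np.c_[(b/1000-STOP)@ux,(b/1000-STOP)@uy];print(r,L.round(4).tolist())
m2=cv2.morphologyEx(cv2.morphologyEx(m,cv2.MORPH_CLOSE,np.ones((35,35))),cv2.MORPH_OPEN,np.ones((25,25)))
r2,b2=rect(f,m2,.05);print(r2)
y=L[:,1].mean();print("y",y)
assert .008<y<.028
manip.move_straight(org(-.155,y,.1),speed=.2)
manip.move_straight(org(-.155,y,.013),speed=.12,guard=10)
last=None
manip.move_straight(org(-.128,y,.013),speed=.05);st("pre")
for x in np.arange(-.124,-.094,.003):
    manip.move_straight(org(x,y,.013),speed=.02);px,w=st(round(x,3))
    if np.hypot(*w[:2])>22: break
E
```

```text
((618.3990478515625, -63.064659118652344), (68.17008209228516, 93.65045928955078), 85.69763946533203) [[-0.0935, -0.0152], [0.0002, -0.0153], [0.0003, 0.0529], [-0.0934, 0.053]]
((617.7672729492188, -63.1424446105957), (66.21485137939453, 91.0077896118164), 88.81228637695312)
y 0.01885404646671341
pre 18.19 -0.1283 0.0189 0.0128 [ 0.3 -1.1 -0.1]
-0.124 18.54 -0.1239 0.0189 0.013 [-0.2 -0.3  0.4]
-0.121 18.84 -0.1208 0.0189 0.013 [ 0.  -0.5  0.8]
-0.118 19.14 -0.1197 0.0188 0.0127 [-5.   0.8  3.4]
-0.115 19.44 -0.1171 0.0189 0.0126 [-5.6 -0.2  3.4]
-0.112 19.74 -0.1141 0.0188 0.0126 [-6.2  1.2  4. ]
-0.109 20.04 -0.1112 0.0188 0.0125 [-6.3  0.   3.2]
-0.106 20.34 -0.1089 0.0188 0.0124 [-7.   0.4  4.8]
-0.103 20.64 -0.1089 0.0188 0.0121 [-14.2   0.9  10.7]
-0.1 20.94 -0.1089 0.0188 0.0116 [-20.6   1.2  15.5]
-0.097 21.24 -0.1089 0.0188 0.0115 [-27.1   3.   23.8]
```

The plunger travelled about 11–12 mm and hit a hard stop, held there at 27 N, so it is fully in. Now I'll retreat and verify.

```bash
python3 - <<'E'
from cell import manip,sensors,cams
from h import *
y=.0189
manip.move_straight(org(-.15,y,.013),speed=.06)
manip.move_straight(org(-.16,y,.15),speed=.15)
manip.move_straight(org(-.24,y,.2),speed=.25)
f=cams.grab_frame("top");im=f["pixels"];H,S,V=cv2.split(cv2.cvtColor(im,cv2.COLOR_RGB2HSV))
m=comp((S<60)&(V>150),(345,228));r,b=rect(f,m,.05);L=np.c_[(b/1000-STOP)@ux,(b/1000-STOP)@uy];print(r,L.round(4).tolist())
g=cams.grab_frame("scene")["pixels"]
a=cv2.resize(im[110:310,250:400],(450,600));c=cv2.resize(g[180:330,250:335],(340,600))
cv2.imwrite("pics/fin.png",np.hstack([a,c])[:,:,::-1]);print(sensors.get_state()["time"])
E
```

```text
((618.3907470703125, -62.86450958251953), (67.65760803222656, 93.3116226196289), 85.8116683959961) [[-0.0933, -0.0148], [0.0, -0.0147], [-0.0, 0.0529], [-0.0933, 0.0529]]
23.9667
```

View pics/fin.png

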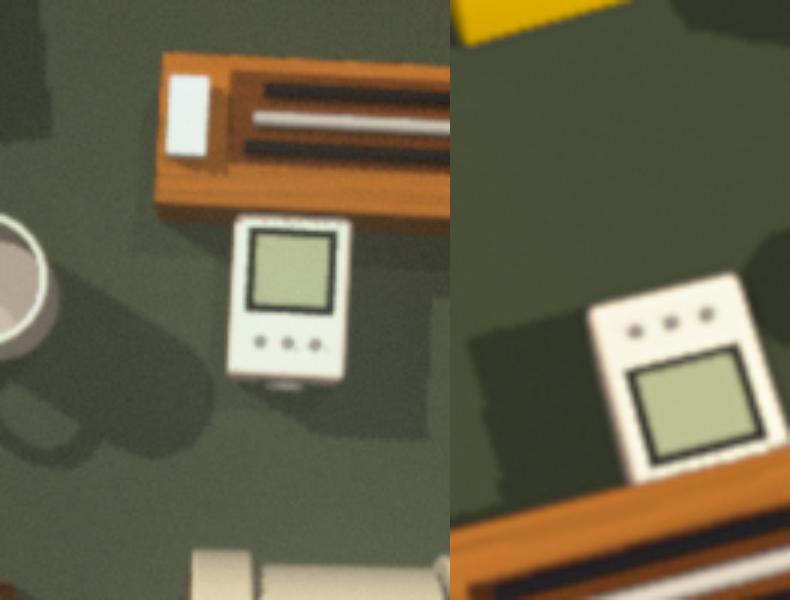

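The timer is flush and square (back at x = 0.000, yaw matching the organiser within 0.001 rad). Only the plunger's short stub still shows, at (285,385), and the arm is clear.

```bash
python3 -c "
from cell import sign_off
print(sign_off())"
```

```text
the job is handed in; nothing more can be done
None
```

The job is handed in at about 24 s: the timer stands flush and square against the small wooden organiser with its plunger pushed to the stop, and the arm never went near the mug, mouse or tape dispenser.

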